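# Complete the take-along soldering kit

## Task

Complete the soldering kit in the black tray with one of each from the mat, every piece flat in the holder made for it: the solder spool, the tape roll, the tip tube lying in its cradle, and in the two round cups one eye lens and one flux jar. One of those two cups is filled already, so add only the kind that is missing and leave the surplus lens lying where it is. Set things down, do not drop them.

Things in the scene. Friction and masses are not known exactly. Their poses are not given: they have to be found in the camera images.
- double_cup: Fixed grey holder, dark-lined like the others, 108 mm (own x) x 90 (y) x 9 high, with two round cups 46 mm across, 6 deep (floor 3 mm above the bench), centred at x = -26 and +26 mm, y = 0. Origin: centre of the underside. Takes one eye lens and one flux jar, either in either cup; at the start one is in, one cup is empty. The 4 holders stand side by side along y, in any order, in a black tray.
- spool_seat: Fixed grey holder, 108 x 90 x 9 mm, with one round seat for the solder spool, 62 mm across, 6 mm deep (floor 3 mm above the bench), centred on the origin (centre of the underside). The black tray round the four holders is a flat frame, 9 mm high like them, 119 x 376 mm, on the bench behind the mat; the holders share its yaw.
- tape_seat: Fixed grey holder, 108 x 90 x 9 mm, with one wide round seat for the tape roll, 76 mm across, 6 mm deep (floor 3 mm above the bench), centred on the origin (centre of the underside).
- tube_cradle: Fixed grey holder, 108 mm (own x) x 90 mm, for one tip tube. Origin: centre of the underside. The tube lies along x, centred, either way round, in two V saddles (18 mm long, at x = -35 and +35 mm, 11.5 mm high, V about 26 mm wide at the top), resting on the floor 3 mm above the bench. Between the saddles 52 mm are open right across for the fingers. End stops 8 mm high at x = -52 and +52.
- lens_1: Loupe eye lens: black ring with glass, 30 mm across, 18 mm high, standing flat. Origin: centre of the underside, z up. There are two, alike; either may serve, and one may be the piece that is in the kit already. The loose things lie on a grey mat 3 mm thick, so their undersides are 3 mm above the bench.
- lens_2: The other loupe eye lens, the same as lens_1 in every way. Beware: to the left of the mat, about x = 0.48, y = 0.31 m in the base frame, bench tools stand up to 0.25 m high, between the arm's start and the work; pass high or close to the base.
- jar: Small flux jar standing upright, 39 mm high: body 32 mm across, yellow lid 36 mm across from 27 mm height up (the lid stays on). Origin: centre of the underside, z up. It may be the piece that is in the kit already.
- tip_tube: Tube with a spare soldering tip, black end caps, lying on its side: 85 mm long, 15 mm thick, along its own x axis. Origin: at mid-length, on the underside. At the start it lies across the mat, within 0.5 rad of the world's y axis. Grasp it across, near the middle.
- spool: Reel of solder wire standing on its flange: 48 mm across, 28 mm high; a thin bent wire end sticks up to 41 mm at its +x side (looks only, cannot be touched). Origin on the underside; the reel's axis is at its own x = -3 mm, y = 0.
- tape: Roll of amber tape lying flat: 62 mm across, 15 mm high. Origin: centre of the underside. Grasp it across the outside.

How it is judged:
By the outcome, as a careful person would: the job done as asked, in the order asked, and still so for the second after the job is handed in, with the robot touching nothing.
It also fails if it takes over 86 s, if anything falls off the work surface, if the arm or the gripper's body presses on something with over 40 N, if the wrist force passes 120 N, or if a joint passes its speed limit or range.

## Robot

A 6-joint arm with a two-finger parallel gripper is mounted at the origin on a cart in front of the work surface, level with it; the furniture and walls round the work are solid. World frame = base frame: x ahead of the robot, y to its left, z up, the work surface at z = 0. Lengths are in m, angles in degrees, forces in N, time in s.
With the tool pointing down it reaches from about 0.425 to 1.125 m from the base axis. Payload 14.9 kg.
Tool frame: the origin (TCP) lies between the finger pads; the fingertips stand 19 mm ahead of it and the grasp point (between the pads) is the TCP; z points along the fingers, y is the line along which they close (so a half turn about z gives the same grasp; the last joint's range is limited). The gripper opens to 91 mm and grips with 3 to 60 N. Pads are 32 mm wide; open, the fingers measure 118 mm over their backs; the gripper's body (76 mm by 178 mm) begins 60 mm behind the grasp point.
Start: joints at [67.936, 21.709, 99.362, -0, 58.929, -1.908], TCP at [0.241, 0.657, 0.233] pointing down, gripper open.
Joint ranges: [-158.91, 158.91], [-42.39, 125.64], [0.06, 152.35], [-60.88, 240.88], [17.5, 164.5], [-176.32, 176.32]. Speed limits (degrees/s): [108.29, 108.29, 136.94, 180, 180, 180].

## Interface

Orientations are given as a 3x3 rotation matrix whose columns are the frame's x, y, z axes.
In Python, from station import manip, eyes, workorder, models gives the robot as it stands.
- The arm moves only by the tool jog_arm, called after ">>>" by a JSON object that holds its "op" and its "data". Schema: {"type":"object","properties":{"steps":{"type":"array","items":{"type":"object","properties":{"xyz":{"type":"array","items":{"type":"number"},"minItems":3,"maxItems":3},"rot":{"type":"array","items":{"type":"number"},"minItems":3,"maxItems":3}},"additionalProperties":false},"minItems":1,"maxItems":10},"jaw":{"type":"number"},"squeeze":{"type":"number"},"only":{"type":"string"},"quiet":{"type":"boolean"},"lines":{"type":"string"}},"required":["steps"],"additionalProperties":false}. steps is a list of rows, 1 to 10 of them, each an object with the fields xyz (a list: dx, dy, dz in shares of the most that a row can go, 1 being 62.5 mm), rot (a list: a rotation vector rx, ry, rz in fractions of the full range, 1 being 90 degrees); a field left out counts as zero; each row shifts and turns the commanded pose from where the row before left it, along the tool's axes as they then stand; what a row does not reach is not made up. A row lasts 1/8 s, in which the tool goes at most 0.0625 m and 10.7 degrees, less where a joint would pass 70% of its speed; a pose out of reach is approached as far as the arm can. jaw is the finger opening in m, set as the call begins (left out keeps the last). The fingers move at their own pace and stop on an object; squeeze is the grip in N (left out, the last holds). Time passes only in rows, so rows that do not move let the fingers close. The tool returns the time, the measured TCP pose, the force, the opening and the grip force at its end. only (a regular expression) keeps the lines of the reply that match it, lines (a string "A,B") keeps lines A to B, and quiet returns only ok. A shift or turn number past 1, either way, is cut back to 1. Input that does not fit is refused with a message, and nothing moves.
- manip.state(): the state, without advancing time (a new reading comes with each control period).
- eyes.snapshot(name): name is "scene" or "side" or "wrist"; returns (picture, depth): 480x640x3 uint8, red, green, blue; 480x640 float32, m along the optical axis (not along the pixel's ray), 0 where there is no reading.
- eyes.camera_model(name): a dict with "vertical_fov" (degrees; the focal length in pixels is half the picture's height over the tangent of half this angle, whatever the lens; pixels are square), "cx", "cy" (the principal point, pixels), "dist_coeffs" ([k1, k2, p1, p2, k3] as OpenCV has them; the pictures are not rectified), "view" (4x4, takes a point from world to camera coordinates); the wrist camera has in their place "T_tool_cam" (4x4, takes a point from camera to tool coordinates, whose origin is the TCP and whose axes are the flange's). Camera axes: x right, y down, z forward; pixel columns grow to the right and rows downward; lengths in m; the calibration is good to about 2 mm. A picture is of the moment at which its call begins: read the wrist's pose just before it. camera_model takes no time and is no camera call.
- workorder.finish_job(): hands the job in; it is judged then, once.
Trained networks look in the newest picture that a camera, given by its name, has taken for a name from the list of things; names that differ only in an ending like _2 or _b are one class to them, and where a whole thing is asked for, a point or a joint stands for the part that bears it (a point fixed in the world has none). Each returns a list of dicts, best first, with "confidence" (0 to 1); they miss things now and then, are a little off and sometimes report something else, mostly with a low value. They report only what shows in the picture. A call takes as long as a camera call.
- models.silhouettes(query, camera): "pixels" (480x640 bool, what is visible of it) and "point" ([row, column] in pixels, amid what is visible of it).
The state is a dict: "time": time; "q": joint angles; "qd": joint speeds; "tau": joint torques, N m; "tool_pos": TCP position; "orientation": TCP orientation; "force": force on the tool from outside, world axes, zero at the start; "ft_torque": the same for the moment, N m; "grip_width": finger opening in m; "finger_force": force on a finger pad.
Only numpy, scipy, OpenCV 4.12 (cv2) and the standard library are available. Lean on these libraries where they do the work, as an engineer would, in place of code of your own. Each camera call takes 0.05 s, during which the arm holds its last target. There are 200 camera calls.

## Working session

There is one attempt and no reset: what is moved stays moved. The work goes in short steps, Python scripts to look and compute and a tool call to move; the robot and the scene stay as the last step left them, time stands still between calls to the robot, and variables do not carry over. Pictures are saved under pics/ and viewed, at most 14 in all, crops included, and the job is handed in when it is done.

```bash
ls; mkdir -p pics; cat > h.py <<'E'
import numpy as np, cv2
from station import manip, eyes, workorder, models
def K(n):
    m=eyes.camera_model(n); f=240/np.tan(np.radians(m["vertical_fov"])/2)
    return np.array([[f,0,m["cx"]],[0,f,m["cy"]],[0,0,1.]]),np.array(m["dist_coeffs"],float),m
def T_wc(n,st=None):
    k,d,m=K(n)
    if n!="wrist": return np.linalg.inv(np.array(m["view"]))
    T=np.eye(4);T[:3,:3]=np.array(st["orientation"]);T[:3,3]=st["tool_pos"]
    return T@np.array(m["T_tool_cam"])
def cloud(n,depth,st=None):
    k,d,m=K(n); v,u=np.mgrid[:480,:640]
    p=cv2.undistortPoints(np.stack([u.ravel(),v.ravel()],1).astype(np.float64)[:,None],k,d)[:,0]
    z=depth.ravel(); P=np.c_[p*z[:,None],z]; T=T_wc(n,st)
    W=P@T[:3,:3].T+T[:3,3]; W[z<=0]=np.nan
    return W.reshape(480,640,3)
def snap(n,name=None):
    st=manip.state(); img,dep=eyes.snapshot(n)
    if name: cv2.imwrite(f"pics/{name}.png",img[:,:,::-1])
    return img,dep,st,cloud(n,dep,st)
E
python3 - <<'E'
from h import *
for c in ["scene","side"]:
    img,dep,st,W=snap(c,c+"0"); np.save(c+"0.npy",W)
    for q in ["lens_1","jar","tip_tube","spool","tape","double_cup","spool_seat","tape_seat","tube_cradle"]:
        for r in models.silhouettes(q,c)[:3]:
            P=W[r["pixels"]];P=P[~np.isnan(P[:,0])]
            if r["confidence"]>.2: print(c,q,round(r["confidence"],2),np.round(r["point"]),r["pixels"].sum(),np.round(np.median(P,0),3),np.round(np.percentile(P,3,0),3),np.round(np.percentile(P,97,0),3))
print(manip.state())
E
```

```text
pics
scene lens_1 0.7 [235. 367.] 289 [ 0.59  -0.043  0.016] [ 0.578 -0.055  0.003] [ 0.605 -0.029  0.02 ]
scene lens_1 0.65 [295. 291.] 305 [ 0.423 -0.033  0.016] [ 0.412 -0.044  0.006] [ 0.437 -0.019  0.02 ]
scene jar 0.96 [248. 262.] 631 [0.447 0.059 0.037] [0.435 0.049 0.001] [0.471 0.084 0.042]
scene jar 0.25 [226. 206.] 341 [0.42  0.168 0.013] [0.385 0.154 0.007] [0.456 0.185 0.017]
scene tip_tube 0.66 [228. 206.] 323 [0.421 0.168 0.013] [0.384 0.154 0.007] [0.456 0.185 0.017]
scene spool 0.8 [368. 387.] 1133 [ 0.428 -0.227  0.029] [ 0.412 -0.246  0.003] [ 0.452 -0.204  0.032]
scene tape 0.69 [333. 353.] 1194 [ 0.447 -0.14   0.016] [ 0.421 -0.167  0.002] [ 0.478 -0.111  0.019]
scene double_cup 0.73 [232. 382.] 2434 [ 0.623 -0.044  0.006] [ 0.566 -0.085 -0.   ] [0.67  0.002 0.009]
scene spool_seat 0.6 [294. 467.] 3421 [ 0.617 -0.225  0.007] [ 0.566 -0.267 -0.   ] [ 0.668 -0.181  0.01 ]
scene spool_seat 0.55 [260. 420.] 2904 [ 0.619 -0.133  0.002] [ 0.567 -0.173 -0.001] [ 0.669 -0.09   0.01 ]
scene tape_seat 0.9 [205. 340.] 2362 [0.619 0.052 0.005] [ 0.567  0.008 -0.001] [0.669 0
[... 1632 characters left out ...]
-05,
        5.89275590e+01, -1.91087091e+00]), 'qd': array([ 0.03051827,  0.01815668,  0.06951211,  0.06483632,  0.06221038,
       -0.01969328]), 'tau': array([-6.14213368e-04, -7.63708520e+01, -4.34736121e+01,  6.50229910e-02,
        3.91548942e-02,  6.83797765e-06]), 'tool_pos': array([0.24122802, 0.65715963, 0.23295039]), 'orientation': array([[-9.38772428e-01,  3.44537847e-01,  1.69095402e-05],
       [ 3.44537848e-01,  9.38772427e-01,  4.45944687e-05],
       [-5.09727870e-07,  4.76900343e-05, -9.99999999e-01]]), 'force': array([-0.03046257, -0.97813382, -0.08450562]), 'ft_torque': array([-0.00543916, -0.02514266, -0.02986045]), 'finger_force': 0.0, 'grip_width': 0.09083411151264964}
```

View pics/scene0.png

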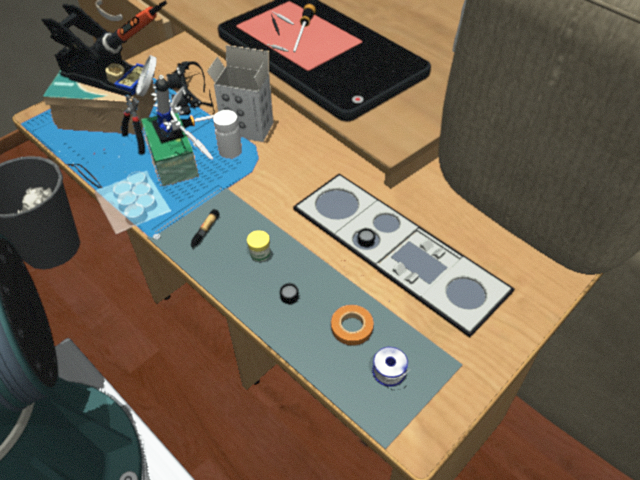

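View pics/side0.png

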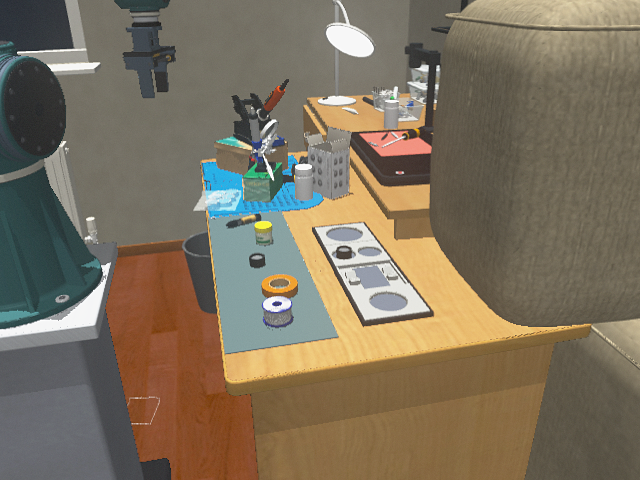

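The views show: the lens is in the cup nearer the robot (scene 367,237) and the far cup at (386,222) is empty, so the jar is the missing piece. Tube at (206,227), jar (259,243), loose lens (289,293), tape (352,324) and spool (390,366). Along y from the left, the holders are tape seat, double cup, cradle, spool seat.

```bash
python3 - <<'E'
from h import *
from scipy.optimize import least_squares
def fit(P,r):
    f=lambda c:np.hypot(P[:,0]-c[0],P[:,1]-c[1])-r
    c0=(P.min(0)+P.max(0))/2
    return least_squares(f,c0,loss='soft_l1',f_scale=.002).x
for c in ["scene","side"]:
    W=np.load(c+"0.npy"); img=cv2.imread(f"pics/{c}0.png"); X,Y,Z=W[...,0],W[...,1],W[...,2]
    box=lambda a:(X>a[0])&(X<a[1])&(Y>a[2])&(Y<a[3])
    for n,a,zr,r in [("spool",(.39,.48,-.27,-.18),(.025,.036),.024),("tape",(.40,.5,-.19,-.09),(.012,.024),.031),("jar",(.42,.49,.03,.11),(.036,.047),.018),("lens",(.56,.63,-.08,-.01),(.014,.024),.015)]:
        m=box(a)&(Z>zr[0])&(Z<zr[1]); P=W[m][:,:2].astype(np.float32)
        h=cv2.convexHull(P)[:,0]; print(c,n,len(P),"ext",np.round(P.min(0),3),np.round(P.max(0),3),"c",np.round(fit(h,r),4))
    m=box((.36,.48,.12,.22))&(Z>.010)&(Z<.025); P=W[m][:,:2].astype(np.float32)
    print(c,"tube",len(P),cv2.minAreaRect(P))
    # tray: bright holder
    hsv=cv2.cvtColor(img,cv2.COLOR_BGR2HSV); m=box((.5,.75,-.35,.17))&(hsv[...,2]>150)&(hsv[...,1]<50)&(Z<.013)
    print(c,"holders",m.sum(),cv2.minAreaRect(W[m][:,:2].astype(np.float32)))
    for nm,y in [("tape",.051),("cup",-.042),("cradle",-.134),("spool",-.224)]:
        m=box((.55,.69,y-.042,y+.042))&(hsv[...,2]<145)&(Z<.008)&(np.abs(X-.618)<.045)
        P=W[m][:,:2]; print("  seat",nm,np.round(P.mean(0),4),np.round(np.percentile(P,2,0),3),np.round(np.percentile(P,98,0),3))
    for y0 in np.arange(.16,.4,.03):
        m=(Y>y0)&(Y<y0+.03)&(X>.3)&(X<.6); z=Z[m]; xs=X[m][z>.06]; print("  tall",round(y0,2),np.round(np.max(z),3) if len(z) else None,np.round([xs.min(),xs.max()],2) if len(xs) else '')
E
```

```text
scene spool 815 ext [ 0.41  -0.248] [ 0.458 -0.201] c [ 0.433  -0.2242]
scene tape 941 ext [ 0.42  -0.168] [ 0.484 -0.106] c [ 0.4506 -0.1377]
scene jar 322 ext [0.433 0.048] [0.469 0.084] c [0.4512 0.0662]
scene lens 209 ext [ 0.578 -0.056] [ 0.606 -0.027] c [ 0.5919 -0.041 ]
scene tube 296 ((0.4200823903083801, 0.16955746710300446), (0.08580778539180756, 0.016608066856861115), 23.445369720458984)
scene holders 7565 ((0.588161826133728, -0.060816243290901184), (0.4515785872936249, 0.17055822908878326), 89.8022232055664)
  seat tape [0.6155 0.0588] [0.574 0.014] [0.656 0.09 ]
  seat cup [ 0.5979 -0.0396] [ 0.574 -0.079] [ 0.662 -0.005]
  seat cradle [ 0.5989 -0.1343] [ 0.573 -0.172] [ 0.647 -0.094]
  seat spool [ 0.6258 -0.2198] [ 0.578 -0.25 ] [ 0.648 -0.187]
  tall 0.16 0.019 
  tall 0.19 0.012 
  tall 0.22 0.093 [0.49 0.5 ]
  tall 0.25 0.234 [0.46 0.59]
  tall 0.28 0.234 [0.44 0.6 ]
  tall 0.31 0.161 [0.43 0.6 ]
  tall 0.34 0.13 [0.45 0.53]
  tall 0.37 0.273 [0.46 0.57]
  tall 0.4 0.269 [0.47 0.57]
side spool 424 ext [ 0.411 -0.247] [ 0.457 -0.199] c [ 0.4338 -0.2224]
side tape 50
[... 226 characters left out ...]
, 0.16788288950920105), (0.08541537821292877, 0.014597158879041672), 22.123626708984375)
side holders 5915 ((0.5880584716796875, -0.06052035093307495), (0.46020108461380005, 0.1761208027601242), 89.98513793945312)
  seat tape [0.6273 0.0787] [0.588 0.055] [0.658 0.091]
  seat cup [ 0.614 -0.05 ] [ 0.576 -0.084] [ 0.662 -0.014]
  seat cradle [ 0.615  -0.1439] [ 0.575 -0.152] [ 0.66  -0.115]
  seat spool [ 0.6292 -0.203 ] [ 0.596 -0.252] [ 0.649 -0.189]
  tall 0.16 0.018 
  tall 0.19 0.007 
  tall 0.22 0.092 [0.49 0.5 ]
  tall 0.25 0.234 [0.46 0.6 ]
  tall 0.28 0.235 [0.44 0.6 ]
  tall 0.31 0.16 [0.44 0.6 ]
  tall 0.34 0.13 [0.45 0.53]
  tall 0.37 0.275 [0.46 0.57]
  tall 0.4 0.275 [0.47 0.57]
```

The manual's scale: shifts go in shares of 62.5 mm and turns go in shares of 90 degrees. Converting my numbers, -0.05 m is -0.8, -0.03 m is -0.48, -5.2 degrees / 90 = -0.0578.

>>> {"op": "jog_arm", "data": {"steps": [{"xyz":[0,0,-0.8],"rot":[0,0,-0.0556]},{"xyz":[0,0,-0.8],"rot":[0,0,-0.0556]},{"xyz":[0,0,-0.8],"rot":[0,0,-0.0578]},{"xyz":[0,0,-0.48],"rot":[0,0,-0.0556]}], "jaw": 0.068, "squeeze": 20}}

```text
time: 1.5
tool_pos: [0.2413, 0.6575, 0.416]
orientation: [[-1.0, -0.004, 0.001], [-0.004, 1.0, 0.003], [-0.001, 0.003, -1.0]]
force: [0.4, 0.0, -0.3]
grip_width: 0.0682
finger_force: 0.0
```

Scaled: -0.05 m is -0.8, -0.02 m is -0.32.

>>> {"op": "jog_arm", "data": {"steps": [{"xyz":[-0.32,-0.8,0]},{"xyz":[-0.32,-0.8,0]},{"xyz":[-0.32,-0.8,0]},{"xyz":[-0.32,-0.8,0]},{"xyz":[-0.32,-0.8,0]},{"xyz":[-0.32,-0.8,0]},{"xyz":[-0.32,-0.8,0]},{"xyz":[-0.32,-0.8,0]},{"xyz":[-0.32,-0.8,0]},{"xyz":[-0.32,-0.8,0]}]}}

```text
time: 2.75
tool_pos: [0.4419, 0.1556, 0.4132]
orientation: [[-1.0, -0.001, 0.001], [-0.001, 1.0, 0.0], [-0.001, 0.0, -1.0]]
force: [1.5, 0.9, 0.1]
grip_width: 0.0678
finger_force: 0.0
```

>>> {"op": "jog_arm", "data": {"steps": [{"xyz":[-0.32,-0.8,0]},{"xyz":[-0.32,-0.8,0]},{"xyz":[-0.32,-0.8,0]},{"xyz":[-0.32,-0.8,0]},{"xyz":[-0.32,-0.8,0]},{},{}]}}

```text
time: 3.62
tool_pos: [0.5416, -0.0925, 0.4128]
orientation: [[-1.0, -0.0, -0.0], [-0.0, 1.0, 0.0], [0.0, 0.0, -1.0]]
force: [0.4, 0.9, -0.3]
grip_width: 0.068
finger_force: 0.0
```

```bash
python3 - <<'E'
from h import *
print(manip.state()["q"])
img,dep,st,W=snap("wrist","w0"); np.save("w0.npy",W)
for q in ["double_cup","spool_seat","tape_seat","tube_cradle","spool","tape"]:
    for r in models.silhouettes(q,"wrist")[:2]:
        P=W[r["pixels"]];P=P[~np.isnan(P[:,0])]
        if r["confidence"]>.3: print(q,round(r["confidence"],2),np.round(r["point"]),len(P),np.round(np.percentile(P,2,0),3),np.round(np.percentile(P,98,0),3),cv2.minAreaRect(P[:,:2].astype(np.float32)))
E
```

```text
[-1.21226997e+01 -2.10199738e+00  1.08073060e+02  9.57210428e-03
  7.40502467e+01 -1.02139665e+02]
double_cup 0.64 [240. 349.] 3402 [ 0.566 -0.082  0.003] [0.671 0.005 0.012] ((0.6190903186798096, -0.03832849860191345), (0.09113503992557526, 0.10867567360401154), 89.74085235595703)
spool_seat 0.81 [233. 231.] 3313 [ 0.564 -0.264  0.002] [ 0.666 -0.176  0.011] ((0.597258448600769, -0.20033961534500122), (0.13183705508708954, 0.14783988893032074), 89.61026763916016)
tape_seat 0.94 [234. 405.] 3250 [0.566 0.009 0.003] [0.669 0.096 0.012] ((0.5999314785003662, 0.021785438060760498), (0.1584893763065338, 0.14685696363449097), 87.8061752319336)
tube_cradle 0.79 [237. 293.] 3489 [ 0.566 -0.172  0.002] [ 0.669 -0.087  0.013] ((0.6191401481628418, -0.13038693368434906), (0.08926772326231003, 0.1105278730392456), 88.95500183105469)
spool 0.92 [115. 224.] 1033 [ 0.412 -0.244  0.004] [ 0.456 -0.199  0.034] ((0.43324294686317444, -0.22561338543891907), (0.05631968006491661, 0.04775846749544144), 81.30623626708984)
tape 0.71 [127. 272.] 1044 [ 0.422 -0.163  0.008] [ 0.48  -0.107  0.021] ((0.45106250047683716, -0.13481631875038147), (0.061727140098810196, 0.05951453745365143), 17.81904411315918)
```

```bash
python3 - <<'E'
from h import *
W=np.load("w0.npy"); img=cv2.imread("pics/w0.png"); hsv=cv2.cvtColor(img,cv2.COLOR_BGR2HSV);X,Y,Z=np.moveaxis(W,2,0)
m=((X>.568)&(X<.668)&(Y>-.265)&(Y<.094)&(hsv[...,2]<150)).astype(np.uint8)
n,l,s,c=cv2.connectedComponentsWithStats(m)
for i in range(1,n):
    if s[i,4]>150:
        P=W[l==i];P=P[~np.isnan(P[:,0])]; print(s[i],np.round(P.min(0),3),np.round(P.max(0),3),np.round(P.mean(0),4))
E
```

```text
[ 237  207  121   34 2548] [ 0.569 -0.213 -0.002] [ 0.623 -0.021  0.024] [ 0.5882 -0.1203  0.007 ]
```

View pics/w0.png

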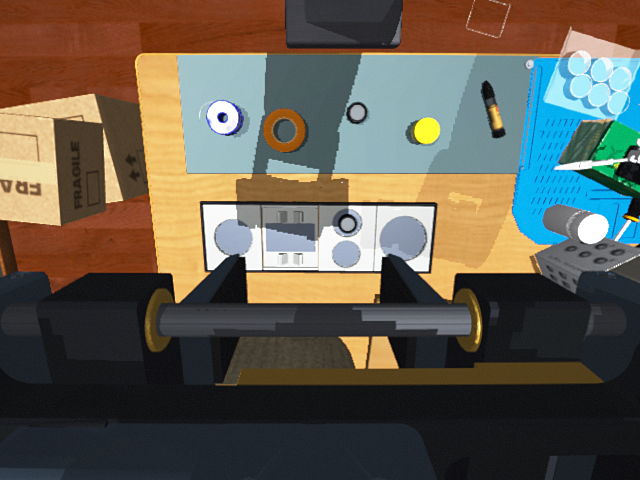

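The wrist picture shows the tray at rows 202–272 with no yaw to speak of. Seat centres are spool (233,236), tape (404,237), empty cup (346,254) and cradle (291,237). The tube leans about 23° off x.

Scaled: 0.06 m is 0.96, 0.035 m is 0.56.

```bash
python3 - <<'E'
from h import *
W=np.load("w0.npy")
for u,v in [(233,236),(404,237),(346,254),(291,237),(224,104)]: print(np.round(np.nanmedian(W[v-2:v+3,u-2:u+3].reshape(-1,3),0),4))
E
```

```text
[ 0.6159 -0.2221  0.004 ]
[0.6178 0.0558 0.0044]
[ 0.6466 -0.0378  0.0042]
[ 0.6177 -0.1279  0.0042]
[ 0.4161 -0.2177  0.032 ]
```

>>> {"op": "jog_arm", "data": {"steps": [{"xyz":[0.56,-0.64,0.96]},{"xyz":[0.56,-0.64,0.96]},{"xyz":[0.56,-0.64,0.8]},{"xyz":[0.08,-0.176,0.96]},{"xyz":[0,0,0.96]},{"xyz":[0,0,0.32]},{},{}]}}

```text
time: 4.97
tool_pos: [0.4531, -0.2005, 0.1377]
orientation: [[-1.0, -0.001, 0.001], [-0.001, 1.0, -0.001], [-0.001, -0.001, -1.0]]
force: [0.5, 0.4, 1.0]
grip_width: 0.0677
finger_force: 0.0
```

Scaled: 0.04 m is 0.64, 0.02 m is 0.32.

>>> {"op": "jog_arm", "data": {"steps": [{"xyz":[0.16,-0.184,0.32]},{"xyz":[0.16,-0.184,0.32]},{"xyz":[0,0,0.64]},{"xyz":[0,0,0.432]},{},{}]}}

```text
time: 5.72
tool_pos: [0.4333, -0.2238, 0.0311]
orientation: [[-1.0, -0.001, 0.002], [-0.001, 1.0, -0.001], [-0.002, -0.001, -1.0]]
force: [0.7, -0.8, 0.0]
grip_width: 0.0681
finger_force: 0.0
```

>>> {"op": "jog_arm", "data": {"steps": [{},{},{},{},{},{}], "jaw": 0.03, "squeeze": 20}}

```text
time: 6.48
tool_pos: [0.4327, -0.2235, 0.0303]
orientation: [[-1.0, -0.001, 0.001], [-0.001, 1.0, -0.0], [-0.001, -0.0, -1.0]]
force: [-1.3, 2.0, 11.5]
grip_width: 0.0473
finger_force: 20.0
```

Scaled: -0.048 m is -0.768, -0.045 m is -0.72.

>>> {"op": "jog_arm", "data": {"steps": [{"xyz":[0,0,-0.48]},{"xyz":[0,0,-0.48]},{"xyz":[-0.72,0,-0.32]},{"xyz":[-0.72,0,0]},{"xyz":[-0.72,0,0]},{"xyz":[-0.768,0.016,0.32]},{"xyz":[0,0,0.32]},{},{}]}}

```text
time: 7.6
tool_pos: [0.6145, -0.2223, 0.07]
orientation: [[-1.0, -0.0, -0.0], [-0.0, 1.0, 0.0], [0.0, 0.0, -1.0]]
force: [0.0, -0.1, -0.1]
grip_width: 0.0476
finger_force: 20.0
```

```bash
python3 - <<'E'
from h import *
img,dep,st,W=snap("wrist","w1"); img,dep,st,W=snap("side","s1")
E
```

```text
(no output)
```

View pics/w1.png

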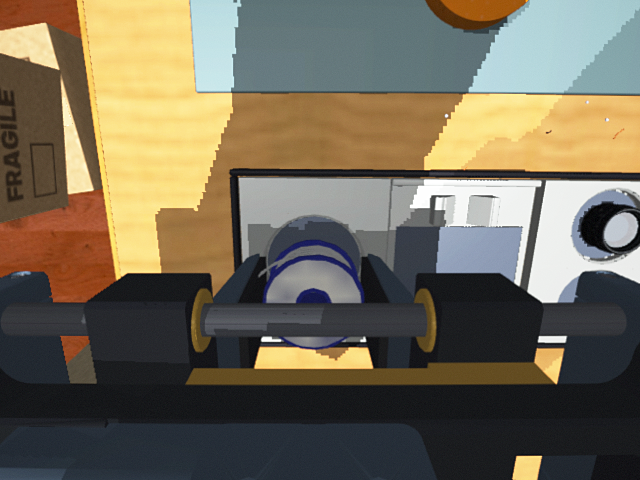

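The spool is held level and centred over its seat: seat columns 267–362, spool at 313. Lowering it now.

Scaled: 0.02 m is 0.32, -0.0015 m is -0.024.

>>> {"op": "jog_arm", "data": {"steps": [{"xyz":[-0.024,0,0.32]},{"xyz":[0,0,0.192]},{"xyz":[0,0,0.064]},{"xyz":[0,0,0.032]},{"xyz":[0,0,0.016]},{},{}]}}

```text
time: 8.57
tool_pos: [0.617, -0.2223, 0.0308]
orientation: [[-1.0, -0.001, 0.0], [-0.001, 1.0, -0.0], [-0.0, -0.0, -1.0]]
force: [0.8, 0.2, -0.4]
grip_width: 0.0475
finger_force: 20.0
```

Scaled: 0.0006 m is 0.0096, 0.0004 m is 0.0064.

>>> {"op": "jog_arm", "data": {"steps": [{"xyz":[0,0,0.0096]},{"xyz":[0,0,0.0064]},{},{}]}}

```text
time: 9.07
tool_pos: [0.617, -0.2223, 0.0303]
orientation: [[-1.0, -0.001, 0.0], [-0.001, 1.0, -0.0], [-0.0, -0.0, -1.0]]
force: [-3.4, 1.8, 10.1]
grip_width: 0.0472
finger_force: 20.0
```

Scaled: -0.03 m is -0.48, -0.02 m is -0.32.

>>> {"op": "jog_arm", "data": {"steps": [{},{},{},{"xyz":[0,0,-0.16]},{"xyz":[0,0,-0.32]},{"xyz":[0,0,-0.48]},{"xyz":[0,0,-0.32]}], "jaw": 0.062}}

```text
time: 9.95
tool_pos: [0.6175, -0.2225, 0.1123]
orientation: [[-1.0, -0.001, 0.002], [-0.001, 1.0, -0.001], [-0.002, -0.001, -1.0]]
force: [0.2, -0.9, 0.1]
grip_width: 0.0624
finger_force: 0.0
```

>>> {"op": "jog_arm", "data": {"steps": [{"xyz":[0.664,0.3408,0]},{"xyz":[0.664,0.3408,0]},{"xyz":[0.664,0.3408,0]},{"xyz":[0.664,0.3408,0]},{"xyz":[0,0,0.48]},{},{}], "jaw": 0.085}}

```text
time: 10.82
tool_pos: [0.4515, -0.1375, 0.0804]
orientation: [[-1.0, -0.001, 0.001], [-0.001, 1.0, -0.0], [-0.001, -0.0, -1.0]]
force: [-0.3, -0.1, -0.3]
grip_width: 0.085
finger_force: 0.0
```

```bash
python3 - <<'E'
from h import *
img,dep,st,W=snap("scene","s2"); 
for q in ["tape","spool"]:
  r=models.silhouettes(q,"scene")[0]; P=W[r["pixels"]];P=P[P[:,2]>.012]; print(q,r["confidence"],np.round(np.nanpercentile(P,1,0),3),np.round(np.nanpercentile(P,99,0),3))
E
```

```text
tape 0.69 [ 0.42  -0.168  0.012] [ 0.479 -0.109  0.019]
spool 0.93 [ 0.595 -0.248  0.013] [ 0.639 -0.203  0.036]
```

Scaled: 0.025 m is 0.4, 0.018 m is 0.288.

>>> {"op": "jog_arm", "data": {"steps": [{"xyz":[0,0,0.4]},{"xyz":[0,0,0.288]},{"xyz":[0,0,0.12]},{},{}]}}

```text
time: 11.6
tool_pos: [0.4512, -0.1374, 0.0297]
orientation: [[-1.0, -0.001, 0.001], [-0.001, 1.0, -0.0], [-0.001, -0.0, -1.0]]
force: [-0.5, 0.3, -0.0]
grip_width: 0.0848
finger_force: 0.0
```

>>> {"op": "jog_arm", "data": {"steps": [{},{},{},{},{},{}], "jaw": 0.045, "squeeze": 20}}

```text
time: 12.35
tool_pos: [0.4509, -0.1372, 0.0292]
orientation: [[-1.0, -0.001, 0.0], [-0.001, 1.0, -0.0], [-0.0, -0.0, -1.0]]
force: [-0.8, -0.3, 5.5]
grip_width: 0.0609
finger_force: 20.0
```

Scaled: 0.0379 m is 0.6064, -0.0334 m is -0.5344.

>>> {"op": "jog_arm", "data": {"steps": [{"xyz":[0,0,-0.32]},{"xyz":[0,0,-0.48]},{"xyz":[0,0,-0.48]},{"xyz":[-0.5344,0.6064,0]},{"xyz":[-0.5344,0.6064,0]},{"xyz":[-0.5344,0.6064,0]},{"xyz":[-0.5344,0.6064,0]},{"xyz":[-0.5344,0.6064,0]},{"xyz":[0,0,0.48]}]}}

```text
time: 13.48
tool_pos: [0.6212, 0.0549, 0.0805]
orientation: [[-1.0, -0.003, 0.005], [-0.003, 1.0, 0.0], [-0.005, 0.0, -1.0]]
force: [-0.3, -0.9, -0.4]
grip_width: 0.0612
finger_force: 20.0
```

>>> {"op": "jog_arm", "data": {"steps": [{"xyz":[0,0,0.16]},{},{}]}}

```text
time: 13.85
tool_pos: [0.6179, 0.0521, 0.0699]
orientation: [[-1.0, -0.0, 0.001], [-0.0, 1.0, 0.0], [-0.001, 0.0, -1.0]]
force: [1.1, 0.3, -0.8]
grip_width: 0.0611
finger_force: 20.0
```

```bash
python3 - <<'E'
from h import *
img,dep,st,W=snap("wrist","w3")
E
```

```text
(no output)
```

View pics/w3.png

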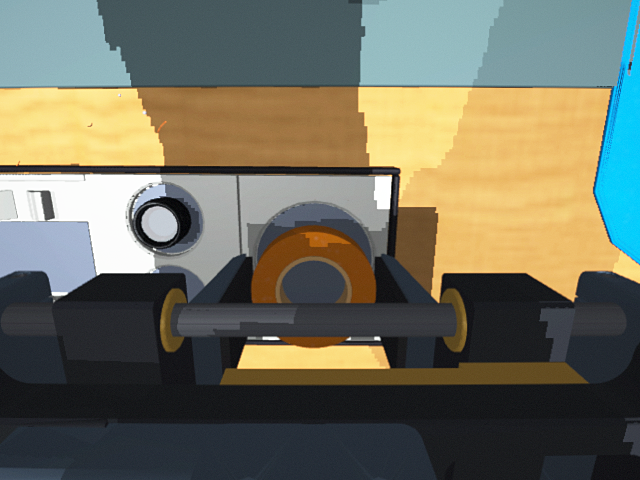

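The tape is level over its seat: seat centre column about 316, tape 313, so it needs roughly +1.5 mm in y. I'll shift it and lower.

Scaled: 0.02 m is 0.32, 0.0015 m is 0.024.

>>> {"op": "jog_arm", "data": {"steps": [{"xyz":[0,0.024,0.32]},{"xyz":[0,0,0.192]},{"xyz":[0,0,0.08]},{"xyz":[0,0,0.032]},{"xyz":[0,0,0.016]},{},{}]}}

```text
time: 14.78
tool_pos: [0.6179, 0.054, 0.0293]
orientation: [[-1.0, -0.001, 0.001], [-0.001, 1.0, 0.0], [-0.001, 0.0, -1.0]]
force: [-0.2, 0.5, -0.5]
grip_width: 0.0609
finger_force: 20.0
```

Scaled: 0.0005 m is 0.008, 0.0003 m is 0.0048.

>>> {"op": "jog_arm", "data": {"steps": [{"xyz":[0,0,0.008]},{"xyz":[0,0,0.0048]},{},{}]}}

```text
time: 15.28
tool_pos: [0.6179, 0.054, 0.0292]
orientation: [[-1.0, -0.001, 0.0], [-0.001, 1.0, -0.0], [-0.0, -0.0, -1.0]]
force: [-5.6, -1.0, 13.8]
grip_width: 0.0611
finger_force: 20.0
```

Scaled: -0.04 m is -0.64, -0.03 m is -0.48.

>>> {"op": "jog_arm", "data": {"steps": [{},{},{},{"xyz":[0,0,-0.16]},{"xyz":[0,0,-0.48]},{"xyz":[0,0,-0.64]},{"xyz":[0,0,-0.32]}], "jaw": 0.078}}

```text
time: 16.15
tool_pos: [0.6184, 0.054, 0.1307]
orientation: [[-1.0, -0.001, 0.003], [-0.001, 1.0, 0.0], [-0.003, 0.0, -1.0]]
force: [-0.2, 0.2, 0.5]
grip_width: 0.0777
finger_force: 0.0
```

>>> {"op": "jog_arm", "data": {"steps": [{"xyz":[0.7904,0.12,0]},{"xyz":[0.7904,0.12,0]},{"xyz":[0.7904,0.12,0]},{"xyz":[0.7904,0.12,0]},{"rot":[0,0,-0.0867]},{"rot":[0,0,-0.0833]},{"rot":[0,0,-0.0833]},{}], "jaw": 0.04}}

```text
time: 17.15
tool_pos: [0.4198, 0.0838, 0.1282]
orientation: [[-0.922, -0.387, -0.0], [-0.387, 0.922, -0.0], [0.0, 0.0, -1.0]]
force: [-0.7, 0.1, 1.5]
grip_width: 0.0401
finger_force: 0.0
```

>>> {"op": "jog_arm", "data": {"steps": [{"xyz":[-0.2624,0.624,0]},{"xyz":[-0.2624,0.624,0]},{},{}]}}

```text
time: 17.65
tool_pos: [0.4197, 0.1682, 0.1281]
orientation: [[-0.922, -0.387, -0.0], [-0.387, 0.922, -0.0], [0.001, -0.0, -1.0]]
force: [0.2, -1.1, -0.5]
grip_width: 0.0399
finger_force: 0.0
```

```bash
python3 - <<'E'
from h import *
img,dep,st,W=snap("wrist","w4"); img,dep,st,W=snap("scene","s4")
X,Y,Z=np.moveaxis(W,2,0)
m=(X>.36)&(X<.48)&(Y>.12)&(Y<.22)&(Z>.010)&(Z<.025); print(m.sum(),cv2.minAreaRect(W[m][:,:2].astype(np.float32)))
E
```

```text
290 ((0.4202418625354767, 0.1702820360660553), (0.08467093110084534, 0.015638865530490875), 22.594690322875977)
```

View pics/w4.png

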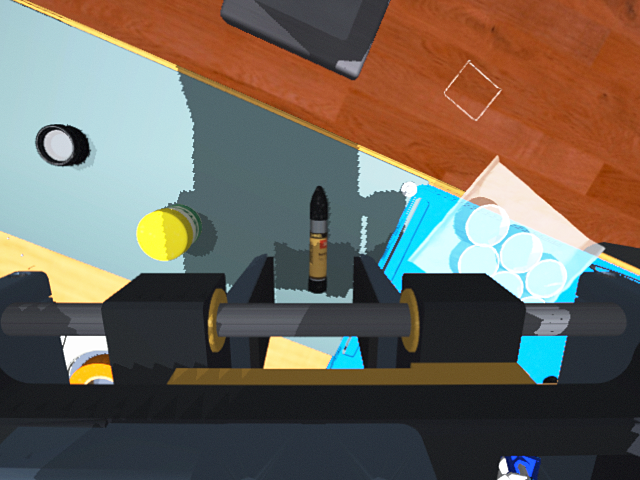

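The tube is vertical at column 318 between the fingers, aligned with the tool. The jar and tools are clear.

>>> {"op": "jog_arm", "data": {"steps": [{"xyz":[0,0.016,0.64]},{"xyz":[0,0,0.56]},{"xyz":[0,0,0.32]},{"xyz":[0,0,0.088]},{},{}]}}

```text
time: 18.5
tool_pos: [0.4201, 0.1694, 0.0286]
orientation: [[-0.922, -0.388, 0.001], [-0.388, 0.922, 0.0], [-0.001, -0.0, -1.0]]
force: [1.1, -0.6, 0.7]
grip_width: 0.0399
finger_force: 0.0
```

>>> {"op": "jog_arm", "data": {"steps": [{},{},{},{},{},{}], "jaw": 0.005, "squeeze": 20}}

```text
time: 19.25
tool_pos: [0.4197, 0.1695, 0.0279]
orientation: [[-0.922, -0.388, 0.0], [-0.388, 0.922, 0.0], [-0.0, 0.0, -1.0]]
force: [-0.9, -0.6, 6.5]
grip_width: 0.0146
finger_force: 20.0
```

Scaled: -0.04 m is -0.64, -0.039 m is -0.624, 7.8 degrees / 90 = 0.0867.

>>> {"op": "jog_arm", "data": {"steps": [{"xyz":[0,0,-0.32]},{"xyz":[0,0,-0.64]},{"xyz":[0,0,-0.48]},{"xyz":[0.2624,-0.624,0]},{"xyz":[0.2624,-0.624,0]},{"rot":[0,0,0.0867]},{"rot":[0,0,0.0833]},{"rot":[0,0,0.0833]},{}]}}

```text
time: 20.38
tool_pos: [0.4195, 0.0847, 0.1177]
orientation: [[-1.0, -0.002, -0.0], [-0.002, 1.0, -0.0], [0.0, -0.0, -1.0]]
force: [0.3, 0.2, 0.3]
grip_width: 0.0138
finger_force: 20.0
```

>>> {"op": "jog_arm", "data": {"steps": [{"xyz":[-0.528,-0.5712,0]},{"xyz":[-0.528,-0.5712,0]},{"xyz":[-0.528,-0.5712,0]},{"xyz":[-0.528,-0.5712,0]},{"xyz":[-0.528,-0.5712,0]},{"xyz":[-0.528,-0.5712,0]},{"xyz":[0,0,0.64]},{},{}]}}

```text
time: 21.5
tool_pos: [0.6177, -0.129, 0.0784]
orientation: [[-1.0, -0.003, -0.0], [-0.003, 1.0, 0.0], [0.0, 0.0, -1.0]]
force: [-0.9, 0.1, 0.5]
grip_width: 0.0144
finger_force: 20.0
```

```bash
python3 - <<'E'
from h import *
img,dep,st,W=snap("wrist","w5")
E
```

```text
(no output)
```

View pics/w5.png

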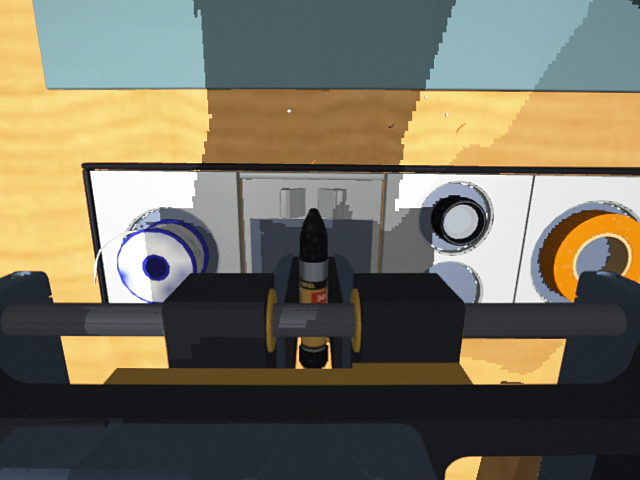

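The saddles (columns 279–303 and 318–347) straddle the tube at column 314, and the spool and tape sit in their seats. Lowering the tube.

Scaled: 0.025 m is 0.4, -0.001 m is -0.016.

>>> {"op": "jog_arm", "data": {"steps": [{"xyz":[0,-0.016,0.4]},{"xyz":[0,0,0.24]},{"xyz":[0,0,0.096]},{"xyz":[0,0,0.048]},{"xyz":[0,0,0.016]},{},{}]}}

```text
time: 22.42
tool_pos: [0.6179, -0.1303, 0.028]
orientation: [[-1.0, -0.001, 0.0], [-0.001, 1.0, -0.0], [-0.0, -0.0, -1.0]]
force: [-1.0, -0.4, 0.5]
grip_width: 0.0145
finger_force: 20.0
```

Scaled: 0.0005 m is 0.008, 0.0003 m is 0.0048.

>>> {"op": "jog_arm", "data": {"steps": [{"xyz":[0,0,0.008]},{"xyz":[0,0,0.0048]},{},{}]}}

```text
time: 22.92
tool_pos: [0.618, -0.1304, 0.0278]
orientation: [[-1.0, -0.001, 0.0], [-0.001, 1.0, -0.0], [-0.0, -0.0, -1.0]]
force: [-4.5, 0.7, 13.0]
grip_width: 0.0141
finger_force: 20.0
```

Scaled: -0.04 m is -0.64, -0.03 m is -0.48.

>>> {"op": "jog_arm", "data": {"steps": [{},{},{},{"xyz":[0,0,-0.16]},{"xyz":[0,0,-0.48]},{"xyz":[0,0,-0.64]},{"xyz":[0,0,-0.32]}], "jaw": 0.032}}

```text
time: 23.8
tool_pos: [0.6186, -0.1305, 0.1294]
orientation: [[-1.0, -0.001, 0.003], [-0.001, 1.0, -0.001], [-0.003, -0.001, -1.0]]
force: [1.0, -0.0, 0.1]
grip_width: 0.032
finger_force: 0.0
```

>>> {"op": "jog_arm", "data": {"steps": [{"xyz":[0.5328,0.6288,0]},{"xyz":[0.5328,0.6288,0]},{"xyz":[0.5328,0.6288,0]},{"xyz":[0.5328,0.6288,0]},{"xyz":[0.5328,0.6288,0]},{},{}], "jaw": 0.06}}

```text
time: 24.68
tool_pos: [0.4516, 0.0661, 0.1271]
orientation: [[-1.0, -0.001, 0.001], [-0.001, 1.0, -0.0], [-0.001, -0.0, -1.0]]
force: [0.8, -0.4, 0.4]
grip_width: 0.0599
finger_force: 0.0
```

```bash
python3 - <<'E'
from h import *
img,dep,st,W=snap("wrist","w6"); img,dep,st,W=snap("scene","s6")
for q in ["tip_tube","jar"]:
  r=models.silhouettes(q,"scene")[0]; P=W[r["pixels"]]; print(q,r["confidence"],np.round(np.nanpercentile(P,1,0),3),np.round(np.nanpercentile(P,99,0),3))
E
```

```text
tip_tube 0.65 [ 0.579 -0.139  0.001] [ 0.66  -0.121  0.018]
jar 0.81 [0.434 0.048 0.004] [0.468 0.082 0.043]
```

View pics/s6.png

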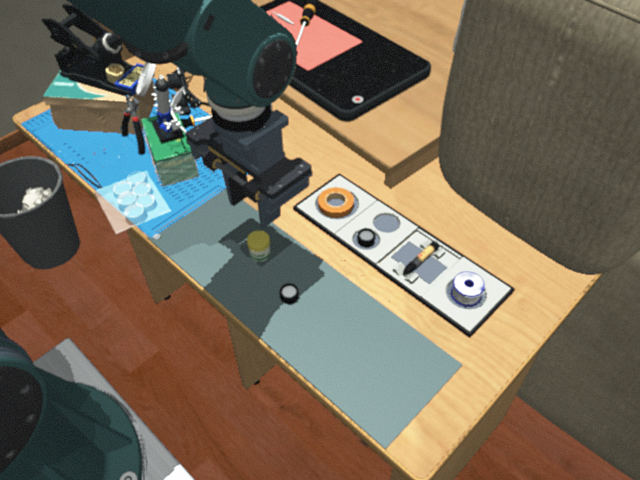

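The tape (337,202), tube (422,258) and spool (468,289) all sit in their holders, the jar is at (259,245), and the far cup (387,222) is free. Next is the jar, gripped by its lid.

Scaled: 0.04 m is 0.64, 0.03 m is 0.48.

>>> {"op": "jog_arm", "data": {"steps": [{"xyz":[0,0,0.64]},{"xyz":[0,0,0.48]},{"xyz":[0,0,0.32]},{},{}]}}

```text
time: 25.5
tool_pos: [0.4517, 0.0659, 0.0375]
orientation: [[-1.0, -0.0, 0.001], [-0.0, 1.0, 0.0], [-0.001, 0.0, -1.0]]
force: [-0.2, -0.9, -0.1]
grip_width: 0.0597
finger_force: 0.0
```

>>> {"op": "jog_arm", "data": {"steps": [{},{},{},{},{},{}], "jaw": 0.02, "squeeze": 20}}

```text
time: 26.25
tool_pos: [0.4514, 0.0662, 0.0373]
orientation: [[-1.0, -0.001, 0.001], [-0.001, 1.0, 0.0], [-0.001, 0.0, -1.0]]
force: [-1.2, 1.4, 7.4]
grip_width: 0.0343
finger_force: 20.0
```

Scaled: -0.0386 m is -0.6176, -0.0211 m is -0.3376.

>>> {"op": "jog_arm", "data": {"steps": [{"xyz":[0,0,-0.32]},{"xyz":[0,0,-0.48]},{"xyz":[-0.6176,-0.3376,0]},{"xyz":[-0.6176,-0.3376,0]},{"xyz":[-0.6176,-0.3376,0]},{"xyz":[-0.6176,-0.3376,0]},{"xyz":[-0.6176,-0.3376,0]},{"xyz":[0,0,0.24]},{},{}]}}

```text
time: 27.5
tool_pos: [0.6432, -0.0388, 0.0718]
orientation: [[-1.0, -0.001, -0.001], [-0.001, 1.0, 0.0], [0.001, 0.0, -1.0]]
force: [1.3, -0.3, 0.0]
grip_width: 0.0343
finger_force: 20.0
```

```bash
python3 - <<'E'
from h import *
img,dep,st,W=snap("wrist","w7")
img,dep,st,W=snap("side","s7"); cv2.imwrite("pics/s7c.png",cv2.resize(img[180:340,260:460,::-1],None,fx=4,fy=3.75)[:600])
E
```

```text
(no output)
```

View pics/w7.png

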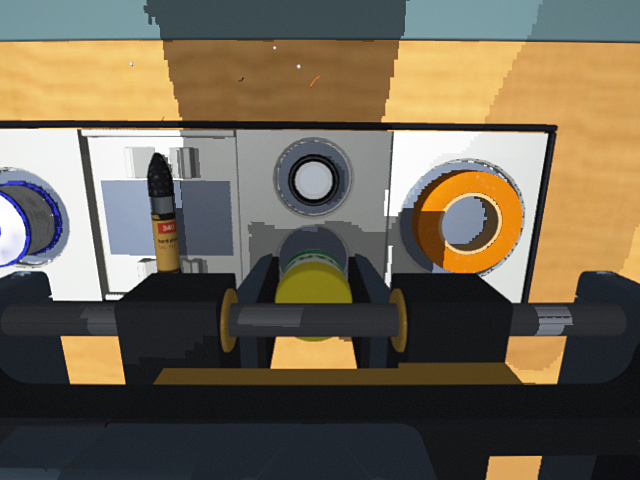

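View pics/s7c.png

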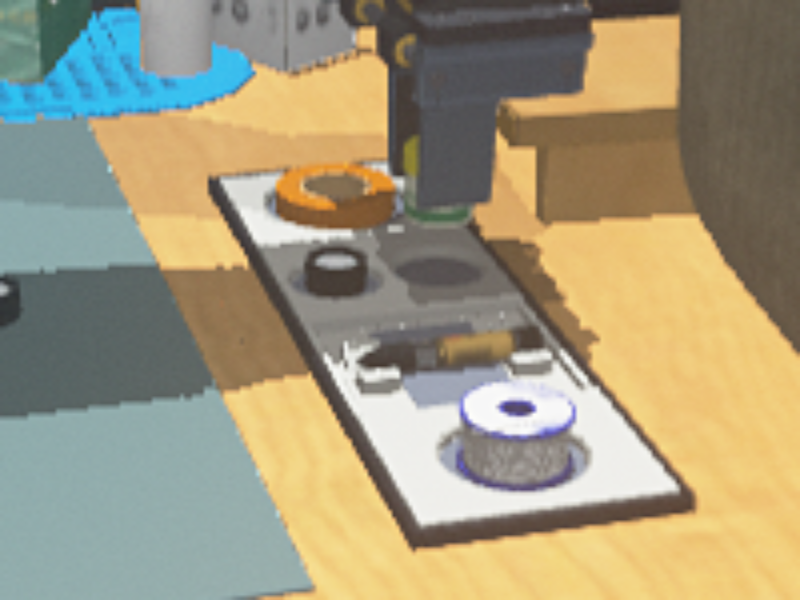

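The jar is at column 313, in line with the cup. The spool, tube, lens and tape look seated. Lowering it.

Scaled: 0.015 m is 0.24, 0.012 m is 0.192.

>>> {"op": "jog_arm", "data": {"steps": [{"xyz":[-0.0192,-0.008,0.24]},{"xyz":[0,0,0.192]},{"xyz":[0,0,0.08]},{"xyz":[0,0,0.04]},{},{}]}}

```text
time: 28.35
tool_pos: [0.6455, -0.0398, 0.0375]
orientation: [[-1.0, -0.001, 0.0], [-0.001, 1.0, -0.0], [-0.0, -0.0, -1.0]]
force: [0.2, -0.8, -0.5]
grip_width: 0.0346
finger_force: 20.0
```

Scaled: 0.0005 m is 0.008, 0.0004 m is 0.0064.

>>> {"op": "jog_arm", "data": {"steps": [{"xyz":[0,0,0.008]},{"xyz":[0,0,0.0064]},{},{}]}}

```text
time: 28.85
tool_pos: [0.6458, -0.0398, 0.0373]
orientation: [[-1.0, -0.001, 0.0], [-0.001, 1.0, -0.0], [-0.0, -0.0, -1.0]]
force: [-4.5, 1.5, 11.7]
grip_width: 0.0348
finger_force: 20.0
```

Scaled: -0.06 m is -0.96, -0.05 m is -0.8.

>>> {"op": "jog_arm", "data": {"steps": [{},{},{},{"xyz":[0,0,-0.16]},{"xyz":[0,0,-0.48]},{"xyz":[0,0,-0.8]},{"xyz":[0,0,-0.96]},{"xyz":[0,0,-0.96]},{"xyz":[0,0,-0.96]}], "jaw": 0.052}}

```text
time: 29.98
tool_pos: [0.645, -0.0397, 0.3094]
orientation: [[-1.0, -0.001, 0.001], [-0.001, 1.0, -0.0], [-0.001, -0.0, -1.0]]
force: [0.7, -0.5, -0.0]
grip_width: 0.0521
finger_force: 0.0
```

>>> {"op": "jog_arm", "data": {"steps": [{"xyz":[0.48,0,-0.48]},{"xyz":[0.48,0,-0.48]},{"xyz":[0.48,0,0]},{},{}]}}

```text
time: 30.6
tool_pos: [0.5558, -0.0399, 0.3669]
orientation: [[-1.0, -0.001, 0.001], [-0.001, 1.0, -0.0], [-0.001, -0.0, -1.0]]
force: [0.7, 0.7, 0.7]
grip_width: 0.0521
finger_force: 0.0
```

```bash
python3 - <<'E'
from h import *
img,dep,st,W=snap("wrist","w8"); cv2.imwrite("pics/w8c.png",cv2.resize(img[150:300,190:450,::-1],None,fx=3,fy=3))
X,Y,Z=np.moveaxis(W,2,0)
for n,a in [("spool",(.59,.645,-.25,-.195)),("tape",(.585,.65,.02,.088)),("tube",(.57,.665,-.145,-.115)),("jar",(.622,.668,-.062,-.018)),("lens",(.57,.615,-.062,-.018))]:
  m=(X>a[0])&(X<a[1])&(Y>a[2])&(Y<a[3])&(Z>.0135); P=W[m]
  P=P[P[:,2]>np.percentile(P[:,2],95)-.006]; print(n,len(P),np.round(P.min(0),3),np.round(P.max(0),3),"tilt",np.round(np.linalg.lstsq(np.c_[P[:,:2],np.ones(len(P))],P[:,2],rcond=None)[0][:2],3))
img,dep,st,W=snap("side","s8"); cv2.imwrite("pics/s8c.png",cv2.resize(img[210:340,300:440,::-1],None,fx=4.6,fy=4.6))
E
```

```text
spool 823 [ 0.594 -0.249  0.028] [ 0.642 -0.198  0.042] tilt [-0.009 -0.013]
tape 108 [0.585 0.033 0.427] [0.591 0.035 0.433] tilt [-0.539 -0.808]
tube 367 [ 0.576 -0.145  0.014] [ 0.659 -0.115  0.02 ] tilt [ 0.011 -0.042]
jar 498 [ 0.628 -0.057  0.038] [ 0.663 -0.021  0.046] tilt [ 0.018 -0.007]
lens 334 [ 0.578 -0.053  0.016] [ 0.607 -0.024  0.023] tilt [0.021 0.002]
```

View pics/w8c.png

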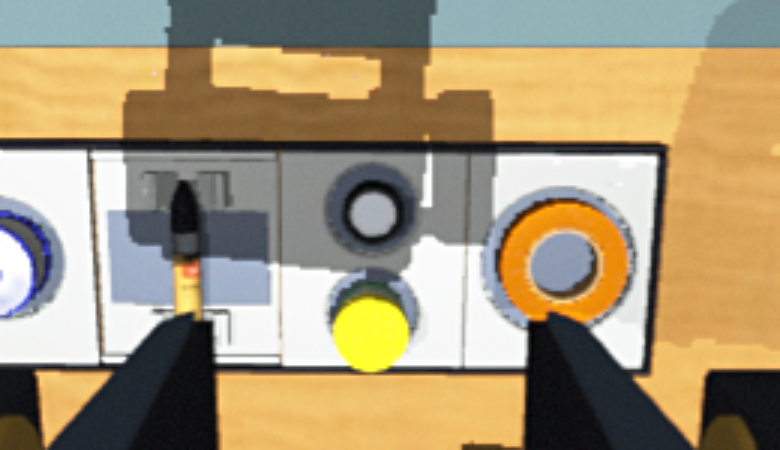

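View pics/s8c.png

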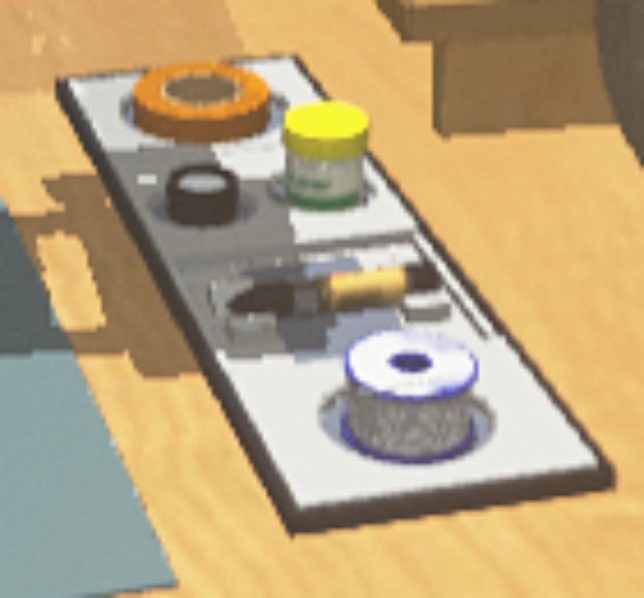

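Everything looks seated: jar upright (crop 325,155), tube in both saddles, spool and tape in their seats. The fingers spoiled the tape's tilt reading, so I'll check that once more.

```bash
python3 - <<'E'
from h import *
img,dep,st,W=snap("side"); X,Y,Z=np.moveaxis(W,2,0)
for n,a,zr in [("tape",(.575,.66,.012,.096),(.0135,.025)),("tube",(.57,.665,-.145,-.115),(.0135,.025)),("looselens",(.40,.45,-.06,-.01),(.013,.025))]:
  m=(X>a[0])&(X<a[1])&(Y>a[2])&(Y<a[3])&(Z>zr[0])&(Z<zr[1]); P=W[m]
  print(n,len(P),np.round(P.min(0),3),np.round(P.max(0),3),np.round(np.percentile(P[:,2],[10,50,90]),4),np.round(np.linalg.lstsq(np.c_[P[:,:2],np.ones(len(P))],P[:,2],rcond=None)[0][:2],3))
E
```

```text
tape 277 [0.587 0.02  0.014] [0.649 0.082 0.02 ] [0.015  0.0171 0.0182] [0.005 0.013]
tube 169 [ 0.582 -0.139  0.014] [ 0.662 -0.125  0.019] [0.0139 0.0156 0.0172] [0.008 0.136]
looselens 139 [ 0.412 -0.045  0.013] [ 0.441 -0.014  0.022] [0.0147 0.0179 0.0201] [0.008 0.063]
```

The tape is flat with its top at 18 mm, the tube is level, and the loose lens hasn't moved.

```bash
python3 -c "
from station import workorder; print(workorder.finish_job())"
```

```text
the job is handed in; nothing more can be done
None
```

The kit is complete and handed in at about 31 s: the spool, tape, tip tube and flux jar were set down flat in their holders in the order asked, one lens was already in its cup, and the surplus lens is untouched on the mat; the hand-in returned no verdict.

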